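# Push a steel plate out over the end of the bench step

### The arm

A 6-joint arm with a two-finger parallel gripper is mounted at the origin on the work surface. World frame = base frame: x ahead of the robot, y to its left, z up, the work surface at z = 0. Lengths are in m, angles in rad, forces in N, time in s.
With the tool pointing down it reaches from about 0.375 to 0.975 m from the base axis. Payload 3.8 kg.
Tool frame: the origin (TCP) lies midway between the tips of the shut fingers; the grasp point (between the pads) lies 19 mm behind it; z points along the fingers, y is the direction in which the jaws open and shut (so a half turn about z gives the same grasp; the last joint's range is limited). The gripper opens to 85 mm and grips with 20 to 120 N. Pads are 22 mm wide; open, the fingers measure 114 mm over their backs; the gripper's body (76 mm by 85 mm) begins 54 mm behind the grasp point. The pads swing forward as they close: fully open they stand 13 mm farther back than shut.
Start: joints at [-1.205, 0.264, 1.604, -0, 1.274, -0.037], TCP at [0.265, -0.621, 0.231] pointing down, gripper open.
Joint ranges: [-2.63, 2.63], [-0.94, 2.18], [0.31, 2.57], [-1.31, 4.45], [0, 2.66], [-2.55, 2.55]. Speed limits (rad/s): [2.57, 2.57, 3.14, 3.14, 3.14, 3.14].

### API

Orientations are given as a rotation vector (axis times angle).
In Python, from workcell import bot gives the robot as it stands.
- The arm moves only by the tool drive_tool, never from a script. Its argument "steps" is a list of rows, each a list of 2 entries, a list of its own where there are three numbers: the shift along the tool's x, y, z in mm, then the turn about the tool's z in degrees. In form: [[[dx, dy, dz], twist], ...]. A call has 1 to 8 rows; each row shifts and turns the commanded pose from where the row before left it, along the tool's axes as they then stand; what a row does not reach is not made up. A row lasts 1/12 s, in which the tool goes at most 41.7 mm and 7.16 degrees, less where a joint would pass 70% of its speed; a pose out of reach is approached as far as the arm can. A call is refused whole if a number of a shift passes 41.7 or a number of a turn 7.16, either way. A call with a gripper value outside its range is refused whole. "jaw" is the opening, from 0 (shut) to 1 (fully open), set as the call begins (left out, the last holds). The fingers move at their own pace and stop on an object; "force" is the grip in N (left out, the last holds). Time passes only in rows, so rows that do not move let the fingers close. It gives the time, the measured TCP pose, the force and the opening at its end, in the units of the state.
- bot.read_state(): the state, without advancing time (a new reading comes with each control period).
- bot.read_camera(name): name is "scene" or "top" or "wrist"; returns the picture (384x512x3 uint8, red, green, blue); there is no depth.
- bot.camera_info(name): a dict with "fx", "fy", "cx", "cy" (pixels), "position" and "attitude" of the camera in the world. Camera axes: x right, y down, z forward; pixel columns grow to the right and rows downward; lengths in m; the calibration is good to about 2 mm. The wrist camera is an equidistant fisheye: a pixel r from the principal point sees the ray r / f radians off the axis. A picture is of the moment at which its call begins: read the wrist's pose just before it. camera_info takes no time and is no camera call; for the wrist camera it gives the pose at the moment of the call.
- bot.finish_job(): hands the job in, once; it reports no verdict.
The state is a dict: "time": time; "q": joint angles; "joint_vel": joint speeds; "joint_torque": joint torques, N m; "tool_pos": TCP position; "tcp_rot": TCP orientation; "wrist_force": force on the tool from outside, world axes, zero at the start; "torque": the same for the moment, N m; "width": opening from 0.0 (shut) to 1.0 (fully open).
Only numpy, scipy, OpenCV 4.12 (cv2) and the standard library are available. Lean on these libraries where they do the work, as an engineer would, in place of code of your own. Each camera call takes 0.05 s, during which the arm holds its last target.

### The job

A thin rectangular steel plate lies flat on the low bench step, too thin to be picked up there. With the fingertips, push it along the step and out over the open end (the end without the upright end panel) until the plate's hole is fully clear and about a third of the plate's length sticks out, the plate still lying flat and pointing straight along the step. Do not lift it, leave the round disc, the little jar on it and the other glassware where they stand, and finish with the hand clear.

Things in the scene. Friction and masses are not known exactly. Their poses are not given: they have to be found in the camera images.
- ledge: Low fixed bench step, origin on the bench under the deck's middle. Dark grey deck 240 mm across (x) by 360 mm along (y), top face 70 mm above the bench. The +y end is open; at -y an upright panel rises 30 mm above the deck, its inner face 180 mm from the middle; along the far side (inner face at x = +120 mm) a lip rises 15 mm above the deck. The near side is open.
- ledge_end (a point): Middle of the top edge of the step's open end, at deck height; axes as the step's: y points outward along the step, x across it, z up.
- plate_mid (a point): Centre of the loose steel plate, half-way up: 70 (x) by 140 (y) by 5 mm, 0.2 to 0.4 kg, one 21 mm through hole 45 mm from the centre towards +y, the open end. It lies flat in the deck's near or far lane (about 60 mm either side of the centre line), turned up to 11 degrees against the step, its rear edge 40 mm or more from the panel. It slides with dry friction.
- plate_lead (a point): Middle of the plate's leading short edge (the one near the hole, 70 mm from the centre along the plate's +y), half-way up its thickness; axes as the plate's.
- disc: Loose round steel disc, 80 mm across, 5 mm thick, lying on the deck in the other lane; origin at the centre of its underside. To be left alone.
- jar: Small capped amber jar, 30 mm across, 42 mm high, standing on the disc; origin at the centre of its underside. To be left alone.
- bottle: Glass bottle with a cap, 70 mm across, 150 mm high, standing on the bench to the robot's left of the step; origin at the centre of its underside. To be left alone.
- beaker: Open glass beaker, 64 mm across, 80 mm high, standing on the bench to the robot's right of the step; origin at the centre of its underside. To be left alone.
Things that resemble listed ones, but are neither listed nor needed, are in the scene too. What is shaped like the part that bears plate_mid but blue, green or orange is not meant.

How it is judged:
At the end, for the whole second after the job is handed in: The plate rests flat on the deck with the middle of its leading edge 36 to 60 mm beyond the open end (a third is 47 mm; at 36 mm the hole is clear), pointing along the step within 10 degrees; disc (12 mm), jar (15 mm), bottle and beaker (20 mm) not displaced and upright (y of plate_lead in the frame of ledge_end between 0.036 and 0.06 m and x of plate_mid in the frame of ledge_end between -0.105 and 0.105 m and angle between the y axis of plate_mid and the y axis of ledge_end, either way round below 0.175 rad and angle between plate_mid's own z axis and vertical below 0.04 rad and z of plate_mid in the frame of ledge_end between -0.001 and 0.0055 m and linear speed of plate below 0.01 m/s and distance of disc from where it was at the start of the episode below 0.012 m and distance of jar from where it was at the start of the episode below 0.015 m and angle between jar's own z axis and vertical below 0.1 rad and distance of each of bottle, beaker from where it was at the start of the episode below 0.02 m); the robot touches nothing.
It fails at once if the plate is lifted off the deck (z of plate_mid in the frame of ledge_end above 0.0125 m).
It fails at once if the plate is tipped or falls off the step (angle between plate_mid's own z axis and vertical above 0.25 rad or z of plate_mid in the frame of ledge_end below -0.015 m).
It fails at once if the disc is displaced (distance of disc from where it was at the start of the episode above 0.012 m).
It fails at once if the jar is displaced or tipped over (distance of jar from where it was at the start of the episode above 0.015 m or angle between jar's own z axis and vertical above 0.3 rad).
It fails at once if the bottle or the beaker is displaced or tipped over (distance of any of bottle, beaker from where it was at the start of the episode above 0.02 m or angle between any of bottle, beaker's own z axis and vertical above 0.3 rad).
It also fails if it takes over 40 s, if anything falls off the work surface, if the arm or the gripper's body presses on something with over 40 N, if the wrist force passes 120 N, or if a joint passes its speed limit or range.

## Working session

There is one attempt and no reset: what is moved stays moved. The work goes in short steps, Python scripts to look and compute and a tool call to move; the robot and the scene stay as the last step left them, time stands still between calls to the robot, and variables do not carry over. Pictures are saved under pics/ and viewed, and the job is handed in when it is done.

Besides the shell and the picture viewer there is one more tool, called after "Request:" as a command line: name --argument value ..., lists and objects as JSON in quotes. drive_tool: Moves the arm, as the interface text tells. Its arguments: {"type":"object","properties":{"steps":{"type":"array","items":{"type":"array"}},"jaw":{"type":"number"},"force":{"type":"number"}},"required":["steps"]}

```bash
mkdir -p pics; python3 - <<'E'
from workcell import bot
import cv2
print(bot.read_state())
for n in ["scene","top","wrist"]:
    print(n,bot.camera_info(n))
    cv2.imwrite(f"pics/{n}0.png",bot.read_camera(n)[:,:,::-1])
E
```

```text
{'time': 0.0, 'q': array([-1.20490660e+00,  2.64751823e-01,  1.60537069e+00, -6.81492641e-06,
        1.27369554e+00, -3.68970378e-02]), 'joint_vel': array([-0.00032571,  0.00166995,  0.00163711, -0.00128462, -0.00067564,
       -0.00014285]), 'joint_torque': array([ 1.00680343e-03, -5.15105224e+01, -3.67317116e+01,  2.71315275e-05,
        1.27923393e-02, -9.70057101e-06]), 'tool_pos': array([ 0.26432645, -0.62030206,  0.22996471]), 'tcp_rot': array([-3.07594669e+00, -6.27991826e-01,  5.82118386e-04]), 'wrist_force': array([-0.82361733, -0.52584533,  0.9474296 ]), 'torque': array([-0.00525705, -0.04130823, -0.00684062]), 'width': 1.0009788692670951}
scene {'fx': 351.15094190562394, 'fy': 351.15094190562394, 'cx': 256.265868319329, 'cy': 190.07163754158336, 'position': array([ 1.18761546, -0.39921953,  0.71764047]), 'attitude': array([-2.04125417, -1.15948399,  0.49901939])}
top {'fx': 362.31942636098375, 'fy': 362.31942636098375, 'cx': 251.67544891913937, 'cy': 196.54506371396755, 'position': array([0.49921081, 0.00707265, 1.14368009]), 'attitude': array([-2.20100728,  2.19593276, -0.09693609])}
wrist {'fx': 297.3186396354542, 'fy': 297.3186396354542, 'cx': 258.2704700729314, 'cy': 192.72543109986253, 'position': array([ 0.34214554, -0.58634478,  0.37048235]), 'attitude': array([ 2.38242161, -1.57356933, -0.26507842])}
```

View pics/scene0.png

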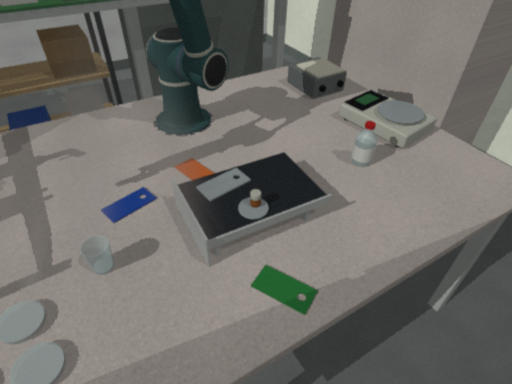

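View pics/top0.png

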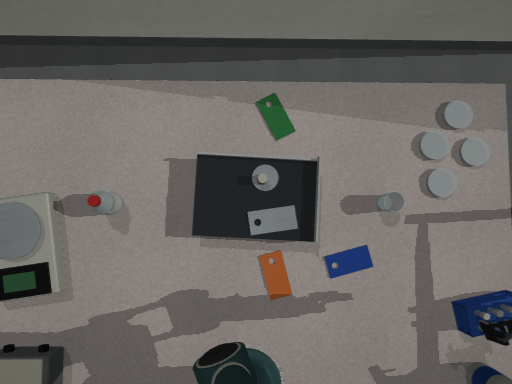

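View pics/wrist0.png

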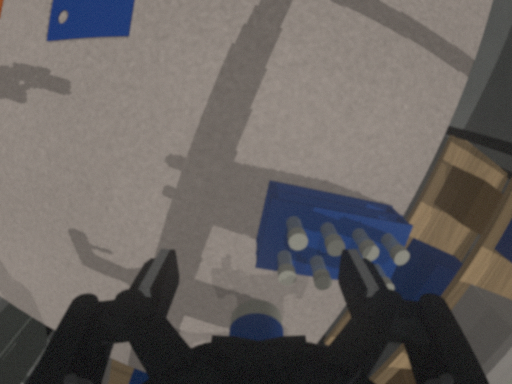

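The top view (image up is +x, left is +y) shows these plate-like things: the grey plate on the deck at (272,220), orange at (275,274), blue at (348,261) and green at (275,116). Only the grey one lies on the deck, so I choose that. The disc and jar are at (265,178), the bottle at (104,202) and the beaker at (391,202). Next I measure them and check one close crop.

```bash
cat > h.py <<'E'
import numpy as np, cv2
from scipy.spatial.transform import Rotation as R
def cast(info,px,z):
    px=np.atleast_2d(np.array(px,float))
    d=np.c_[(px[:,0]-info['cx'])/info['fx'],(px[:,1]-info['cy'])/info['fy'],np.ones(len(px))]
    d=R.from_rotvec(info['attitude']).apply(d); p=np.array(info['position'])
    return (p+d*((z-p[2])/d[:,2])[:,None])[:,:2]
def proj(info,P):
    c=R.from_rotvec(info['attitude']).inv().apply(np.atleast_2d(P)-info['position'])
    return c[:,:2]/c[:,2:]*info['fx']+[info['cx'],info['cy']]
E
python3 - <<'E'
from h import *
from workcell import bot
im=cv2.imread('pics/top0.png'); info=bot.camera_info('top')
cv2.imwrite('pics/crop0.png',cv2.resize(im[140:255,180:330],None,fx=5,fy=5,interpolation=cv2.INTER_CUBIC))
g=im.max(2).astype(int)
print(g[220,240:310:4], g[150:250:5,230])
roi=np.zeros(g.shape,np.uint8); roi[196:240,235:305]=1
m=((g>90)&(roi>0)).astype(np.uint8)
cs,_=cv2.findContours(m,0,1); c=max(cs,key=cv2.contourArea)
r=cv2.minAreaRect(c); b=cv2.boxPoints(r); print(r,cv2.contourArea(c))
w=cast(info,b,.075); print(w, [np.linalg.norm(w[i]-w[i-1]) for i in range(4)], w.mean(0))
print('deck',cast(info,[[198,155],[193,236],[317,160],[314,241]],.07))
print('disc',cast(info,[264.5,178],.075),'bottle',cast(info,[94,201],.15),'beaker',cast(info,[391,202],.04))
E
```

```text
[ 39  39  71 126  39  73 123 122 123 121 120 118 119 118  87  30  29  28] [137 123  39  38  40  39  38  39  38  39  39  39  39  39  40  39  39  40
 118 119]
((272.0722351074219, 219.66017150878906), (23.433334350585938, 46.963199615478516), 81.67434692382812) 1032.5
[[ 0.52573897 -0.003277  ]
 [ 0.5461489  -0.14076846]
 [ 0.47776972 -0.1503844 ]
 [ 0.45771946 -0.01340251]] [np.float64(0.06876902471428169), np.float64(0.13899808711729864), np.float64(0.06905200672607364), np.float64(0.1384414997158613)] [ 0.50184426 -0.07695809]
deck [[ 0.69391805  0.14367749]
 [ 0.45346663  0.15560758]
 [ 0.68076107 -0.2127059 ]
 [ 0.43897536 -0.20128951]]
disc [[ 0.62516156 -0.05457586]] bottle [[0.55145295 0.41414368]] beaker [[ 0.55666189 -0.44616216]]
```

View pics/crop0.png

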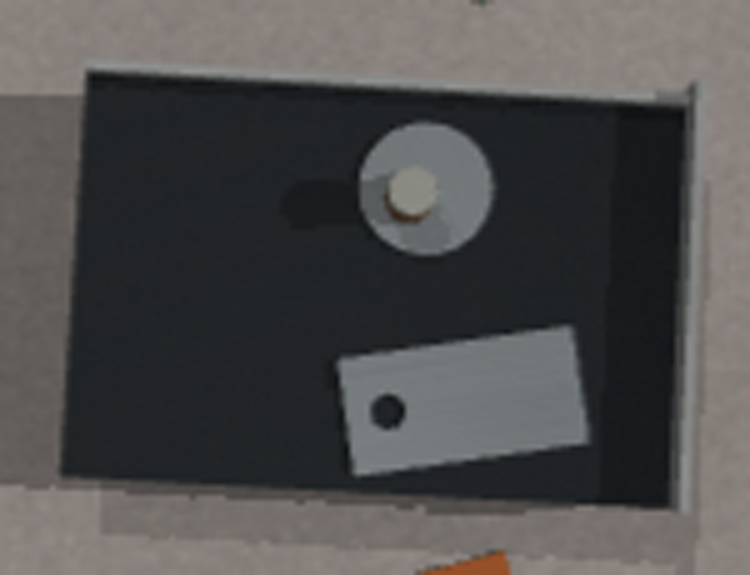

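The crop shows the uniformly grey plate with its hole at crop (388,411), towards the open end (left). The measured 69 x 139 mm matches the given size. It is turned about 11° against the step, and its rear edge is about 56 mm from the panel.

The plan is to set two fingertips across the rear edge, square to the step, and push along the step's +y. I turn the tool first.

Request:
drive_tool --steps '[[[0, 0, 0], -7], [[0, 0, 0], -7], [[0, 0, 0], -7], [[0, 0, 0], -7], [[0, 0, 0], -7], [[0, 0, 0], -7], [[0, 0, 0], -7], [[0, 0, 0], -7]]' --jaw 0.4

```text
time: 0.82
tool_pos: [0.2644, -0.6207, 0.2307]
tcp_rot: [-2.416, -2.007, -0.0]
wrist_force: [0.3, 1.1, 0.2]
width: 0.402
```

Request:
drive_tool --steps '[[[0, 0, 0], -5], [[0, 0, 0], -3.5], [[0, 0, 0], 0]]'

```text
time: 1.07
tool_pos: [0.2645, -0.6207, 0.2307]
tcp_rot: [-2.266, -2.175, -0.001]
wrist_force: [-0.4, -0.6, -0.0]
width: 0.4
```

```bash
cat >> h.py <<'E'
E0=np.array([.5737,.1496]); V=np.array([.041,.999]); U=np.array([.999,-.041])
def tool(bot,tgt=None):
    s=bot.read_state(); M=R.from_rotvec(s['tcp_rot']).as_matrix(); p=s['tool_pos']
    print('t',s['time'],'p',p.round(4),'xyaw',np.degrees(np.arctan2(M[1,0],M[0,0])).round(2),'z',M[:,2].round(3),'F',s['wrist_force'].round(1),'w',round(s['width'],3))
    print('ledge x,y',((p[:2]-E0)@U).round(4),((p[:2]-E0)@V).round(4))
    if tgt is not None: print('shift mm',(M.T@(np.array(tgt)-p)*1000).round(1))
E
python3 - <<'E'
from h import *
from workcell import bot
tool(bot,[.5022,-.1797,.2])
E
```

```text
t 1.0667 p [ 0.2645 -0.6207  0.2307] xyaw 87.66 z [-0.     0.001 -1.   ] F [-0.4 -0.6 -0. ] w 0.4
ledge x,y -0.2773 -0.7822
shift mm [450.3 219.5  31. ]
```

Request:
drive_tool --steps '[[[32, 15.7, 0], 0], [[32, 15.7, 0], 0], [[32, 15.7, 0], 0], [[32, 15.7, 0], 0], [[32, 15.7, 0], 0], [[32, 15.7, 0], 0], [[32, 15.7, 0], 0], [[32, 15.7, 0], 0]]'

```text
time: 1.73
tool_pos: [0.4013, -0.3688, 0.2312]
tcp_rot: [-2.271, -2.171, -0.0]
wrist_force: [0.5, -0.2, -0.0]
width: 0.398
```

Request:
drive_tool --steps '[[[32, 15.7, 0], 0], [[32, 15.7, 10], 0], [[32, 15.7, 10], 0], [[32, 15.7, 10], 0], [[32, 15.7, 0], 0], [[32, 15.7, 0], 0], [[0, 0, 0], 0]]'

```text
time: 2.32
tool_pos: [0.5052, -0.1775, 0.201]
tcp_rot: [-2.264, -2.176, -0.004]
wrist_force: [0.2, -0.4, -0.9]
width: 0.401
```

```bash
python3 - <<'E'
from h import *
from workcell import bot
tool(bot,[.5022,-.1797,.09])
for n in ['wrist','scene']: cv2.imwrite(f'pics/{n}1.png',bot.read_camera(n)[:,:,::-1])
E
```

```text
t 2.3167 p [ 0.5052 -0.1775  0.201 ] xyaw 87.73 z [ 0.001  0.003 -1.   ] F [ 0.2 -0.4 -0.9] w 0.401
ledge x,y -0.0551 -0.3296
shift mm [ -2.6  -3.  111. ]
```

View pics/wrist1.png

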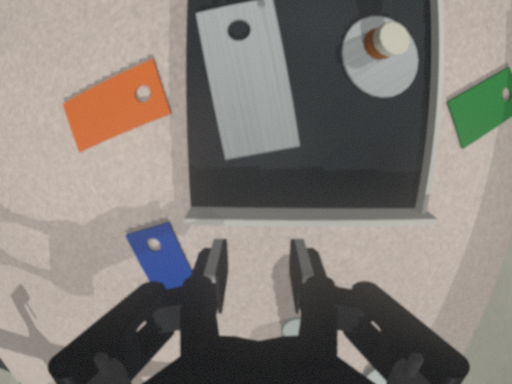

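The wrist view shows the plate ahead at about (250,80) with its rear edge at about (260,155). The panel is at row 213, and the fingers at (215,270) and (305,270) straddle the plate's centre line. I descend to z of about 0.09 and look again.

Request:
drive_tool --steps '[[[-2.5, -3, 0], 0], [[0, 0, 25], 0], [[0, 0, 25], 0], [[0, 0, 25], 0], [[0, 0, 20], 0], [[0, 0, 10], 0], [[0, 0, 5], 0], [[0, 0, 0], 0]]'

```text
time: 3.08
tool_pos: [0.4989, -0.1858, 0.0904]
tcp_rot: [-2.269, -2.171, 0.001]
wrist_force: [-0.4, -0.2, 0.4]
width: 0.396
```

```bash
python3 - <<'E'
from h import *
from workcell import bot
tool(bot,[.5022,-.1797,.07])
for n in ['wrist','scene']: cv2.imwrite(f'pics/{n}2.png',bot.read_camera(n)[:,:,::-1])
E
```

```text
t 3.0833 p [ 0.4989 -0.1858  0.0904] xyaw 87.47 z [-0.002  0.001 -1.   ] F [-0.4 -0.2  0.4] w 0.396
ledge x,y -0.0609 -0.3381
shift mm [ 6.2  3.  20.4]
```

View pics/wrist2.png

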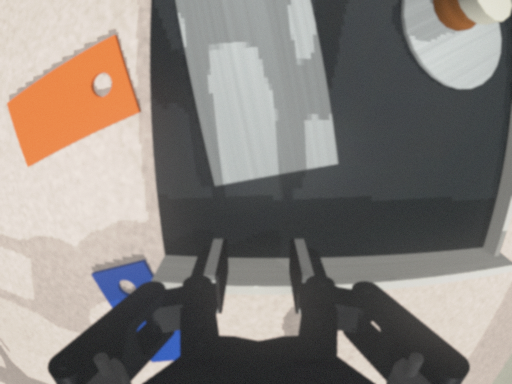

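View pics/scene2.png

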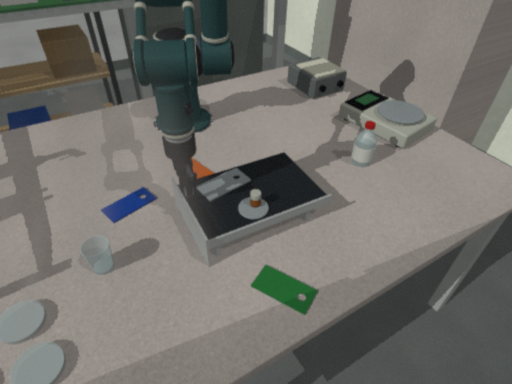

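The fingertips (215,245 and 300,245) are still in front of the panel in the wrist view, with the plate's rear edge ahead at row 170. I nudge forward and feel for the deck.

Request:
drive_tool --steps '[[[5, 3, 0], 0], [[0, 0, 5], 0], [[0, 0, 5], 0], [[0, 0, 2], 0], [[0, 0, 0], 0]]'

```text
time: 3.6
tool_pos: [0.5027, -0.1797, 0.0785]
tcp_rot: [-2.267, -2.174, 0.001]
wrist_force: [0.5, -0.2, -0.4]
width: 0.401
```

Request:
drive_tool --steps '[[[0, 0, 1], 0], [[0, 0, 1], 0], [[0, 0, 1], 0], [[0, 0, 0], 0]]'

```text
time: 3.93
tool_pos: [0.5031, -0.1801, 0.0761]
tcp_rot: [-2.268, -2.174, 0.0]
wrist_force: [0.3, 0.6, 0.6]
width: 0.399
```

```bash
python3 - <<'E'
from h import *
from workcell import bot
tool(bot,[.5022,-.1797,.07])
cv2.imwrite(f'pics/wrist3.png',bot.read_camera('wrist')[:,:,::-1])
E
```

```text
t 3.9333 p [ 0.5031 -0.1801  0.0761] xyaw 87.58 z [-0.  0. -1.] F [0.3 0.6 0.6] w 0.399
ledge x,y -0.057 -0.3323
shift mm [ 0.4 -0.9  6.1]
```

View pics/wrist3.png

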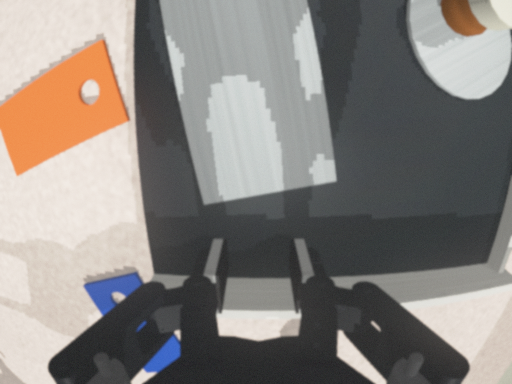

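Request:
drive_tool --steps '[[[0, 0, 1], 0], [[0, 0, 1], 0], [[0, 0, 1], 0], [[0, 0, 0], 0]]'

```text
time: 4.32
tool_pos: [0.5031, -0.1801, 0.073]
tcp_rot: [-2.268, -2.174, 0.0]
wrist_force: [0.1, 0.9, 0.2]
width: 0.4
```

Request:
drive_tool --steps '[[[0, 0, 1], 0], [[0, 0, 0], 0]]'

```text
time: 4.48
tool_pos: [0.5031, -0.1801, 0.0721]
tcp_rot: [-2.268, -2.174, 0.0]
wrist_force: [-0.1, -0.3, 0.4]
width: 0.4
```

Request:
drive_tool --steps '[[[0, 0, 1], 0], [[0, 0, 0], 0]]'

```text
time: 4.65
tool_pos: [0.5031, -0.1801, 0.0711]
tcp_rot: [-2.268, -2.174, 0.0]
wrist_force: [-0.8, -0.8, -0.1]
width: 0.402
```

Request:
drive_tool --steps '[[[0, 0, 1], 0], [[0, 0, 0], 0]]'

```text
time: 4.82
tool_pos: [0.5031, -0.1801, 0.0701]
tcp_rot: [-2.268, -2.174, 0.0]
wrist_force: [-0.7, 0.7, 0.0]
width: 0.404
```

Request:
drive_tool --steps '[[[0, 0, 1], 0], [[0, 0, 0], 0]]'

```text
time: 4.98
tool_pos: [0.5033, -0.1802, 0.0693]
tcp_rot: [2.268, 2.174, 0.0]
wrist_force: [-0.4, 0.5, 0.5]
width: 0.402
```

Request:
drive_tool --steps '[[[0, 0, 1], 0], [[0, 0, 0], 0]]'

```text
time: 5.15
tool_pos: [0.5034, -0.1802, 0.0692]
tcp_rot: [-2.268, -2.174, 0.0]
wrist_force: [-2.9, 0.6, 5.2]
width: 0.4
```

Request:
drive_tool --steps '[[[0, 0, 1], 0], [[0, 0, 0], 0]]'

```text
time: 5.32
tool_pos: [0.5034, -0.1802, 0.0691]
tcp_rot: [-2.268, -2.174, 0.0]
wrist_force: [-4.3, 2.8, 12.9]
width: 0.402
```

The deck is felt at TCP z of about 0.069. I raise so the tips sit about 1.3 mm clear, then start the push.

Request:
drive_tool --steps '[[[0, 0, -3.5], 0], [[0, 0, 0], 0], [[3, 0, 0], 0], [[4, 0, 0], 0], [[4, 0, 0], 0], [[4, 0, 0], 0], [[3, 0, 0], 0], [[3, 0, 0], 0]]'

```text
time: 5.98
tool_pos: [0.504, -0.1588, 0.0705]
tcp_rot: [-2.267, -2.175, 0.001]
wrist_force: [-0.9, -1.3, -0.1]
width: 0.401
```

Request:
drive_tool --steps '[[[3, 0, 0], 0], [[3, 0, 0], 0], [[3, 0, 0], 0], [[3, 0, 0], 0], [[3, 0, 0], 0], [[3, 0, 0], 0], [[3, 0, 0], 0], [[0, 0, 0], 0]]'

```text
time: 6.65
tool_pos: [0.505, -0.1376, 0.0708]
tcp_rot: [-2.267, -2.174, -0.0]
wrist_force: [0.2, 0.2, 0.0]
width: 0.4
```

```bash
python3 - <<'E'
from h import *
from workcell import bot
tool(bot,[.5022,-.1797,.07])
cv2.imwrite(f'pics/wrist4.png',bot.read_camera('wrist')[:,:,::-1])
E
```

```text
t 6.65 p [ 0.505  -0.1376  0.0708] xyaw 87.59 z [-0.  0. -1.] F [0.2 0.2 0. ] w 0.4
ledge x,y -0.0568 -0.2897
shift mm [-42.2  -1.    0.8]
```

View pics/wrist4.png

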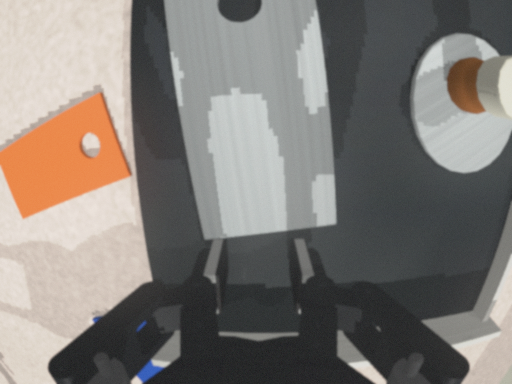

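The plate's rear edge now meets the left finger at (212,238) and a small tilt remains, so it is turning the right way. I continue.

Request:
drive_tool --steps '[[[3, 0, 0], 0], [[3, 0, 0], 0], [[3, 0, 0], 0], [[3, 0, 0], 0], [[3, 0, 0], 0], [[3, 0, 0], 0], [[3, 0, 0], 0], [[3, 0, 0], 0]]'

```text
time: 7.37
tool_pos: [0.506, -0.1139, 0.0708]
tcp_rot: [2.268, 2.174, -0.0]
wrist_force: [-1.8, -1.4, 0.2]
width: 0.401
```

Request:
drive_tool --steps '[[[3, 0, 0], 0], [[3, 0, 0], 0], [[3, 0, 0], 0], [[3, 0, 0], 0], [[3, 0, 0], 0], [[3, 0, 0], 0], [[3, 0, 0], 0], [[0, 0, 0], 0]]'

```text
time: 8.03
tool_pos: [0.5069, -0.0925, 0.0707]
tcp_rot: [-2.267, -2.174, -0.001]
wrist_force: [-0.6, -0.5, -0.5]
width: 0.399
```

```bash
python3 - <<'E'
from h import *
from workcell import bot
tool(bot,[.5022,-.1797,.07])
for n in ['wrist','top']:cv2.imwrite(f'pics/{n}5.png',bot.read_camera(n)[:,:,::-1])
E
```

```text
t 8.0333 p [ 0.5069 -0.0925  0.0707] xyaw 87.59 z [ 0.     0.001 -1.   ] F [-0.6 -0.5 -0.5] w 0.399
ledge x,y -0.0568 -0.2446
shift mm [-87.3  -1.1   0.7]
```

View pics/wrist5.png

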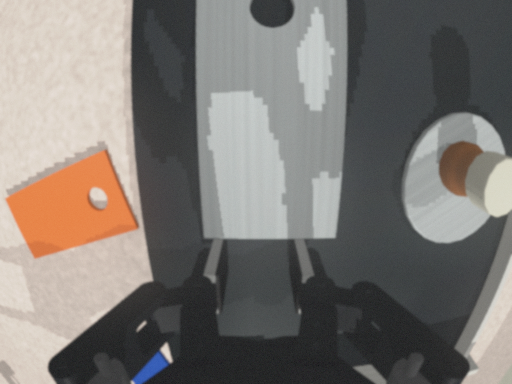

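View pics/top5.png

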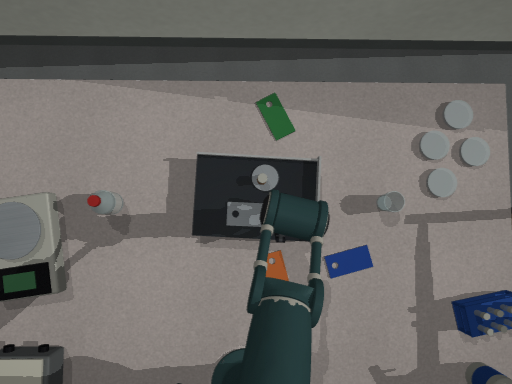

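The plate is square against both fingers, with its rear edge level at row 238. I push on 112 mm, then measure.

Request:
drive_tool --steps '[[[3, 0, 0], 0], [[4, 0, 0], 0], [[4, 0, 0], 0], [[4, 0, 0], 0], [[4, 0, 0], 0], [[4, 0, 0], 0], [[4, 0, 0], 0], [[4, 0, 0], 0]]'

```text
time: 8.8
tool_pos: [0.5082, -0.0618, 0.0708]
tcp_rot: [-2.268, -2.174, 0.0]
wrist_force: [-0.1, -0.8, -1.5]
width: 0.404
```

Request:
drive_tool --steps '[[[4, 0, 0], 0], [[4, 0, 0], 0], [[4, 0, 0], 0], [[4, 0, 0], 0], [[4, 0, 0], 0], [[4, 0, 0], 0], [[4, 0, 0], 0], [[4, 0, 0], 0]]'

```text
time: 9.47
tool_pos: [0.5095, -0.0299, 0.0708]
tcp_rot: [-2.268, -2.174, 0.0]
wrist_force: [-0.5, -1.4, 0.3]
width: 0.404
```

Request:
drive_tool --steps '[[[4, 0, 0], 0], [[4, 0, 0], 0], [[4, 0, 0], 0], [[4, 0, 0], 0], [[4, 0, 0], 0], [[4, 0, 0], 0], [[3, 0, 0], 0], [[2, 0, 0], 0]]'

```text
time: 10.13
tool_pos: [0.5108, -0.0009, 0.0708]
tcp_rot: [-2.268, -2.174, -0.0]
wrist_force: [-0.2, -1.0, -0.2]
width: 0.4
```

Request:
drive_tool --steps '[[[3, 0, 0], 0], [[3, 0, 0], 0], [[3, 0, 0], 0], [[3, 0, 0], 0], [[2, 0, 0], 0], [[2, 0, 0], 0], [[1, 0, 0], 0], [[0, 0, 0], 0]]'

```text
time: 10.8
tool_pos: [0.5115, 0.016, 0.0708]
tcp_rot: [-2.268, -2.174, -0.0]
wrist_force: [0.0, -0.1, 0.7]
width: 0.4
```

```bash
python3 - <<'E'
from h import *
from workcell import bot
tool(bot,[.5022,-.1797,.07])
for n in ['wrist','top']:cv2.imwrite(f'pics/{n}6.png',bot.read_camera(n)[:,:,::-1])
im=cv2.imread('pics/top6.png');cv2.imwrite('pics/crop6.png',cv2.resize(im[140:255,160:310],None,fx=5,fy=5,interpolation=cv2.INTER_CUBIC))
E
```

```text
t 10.8 p [0.5115 0.016  0.0708] xyaw 87.58 z [ 0.  0. -1.] F [ 0.  -0.1  0.7] w 0.4
ledge x,y -0.0566 -0.136
shift mm [-195.9   -1.1    0.7]
```

View pics/wrist6.png

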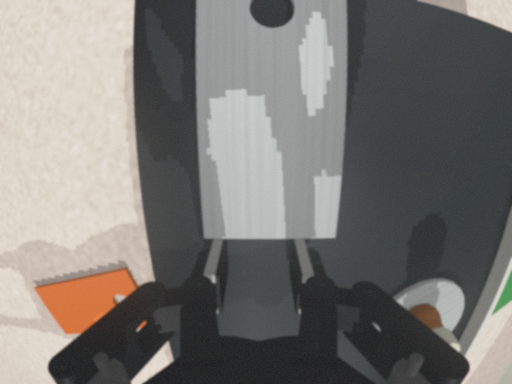

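View pics/crop6.png

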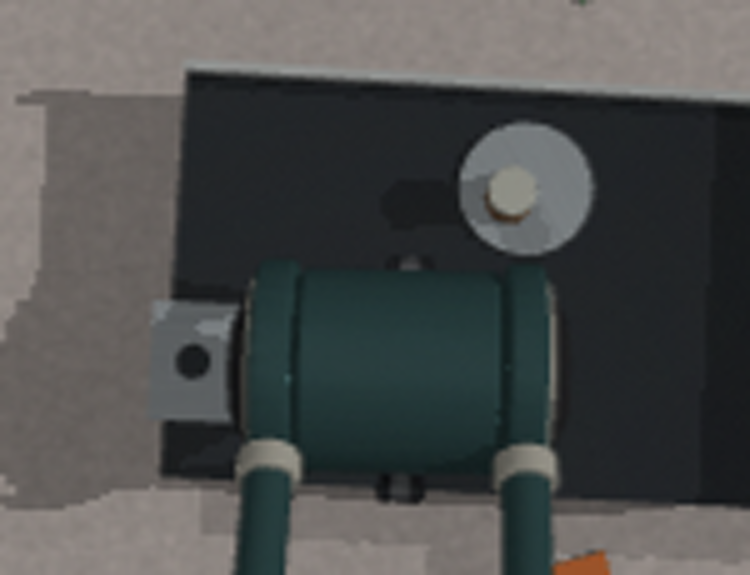

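The leading edge is at crop x of about 150, against the step's end at about 170. It already sticks out a little, and the disc and jar are unmoved. I compute the overhang.

```bash
python3 - <<'E'
from h import *
from workcell import bot
i=bot.camera_info('top')
im=cv2.imread('pics/top6.png').max(2).astype(float)
for r in (205,212,219): print(r,im[r,184:208].astype(int))
for r in (165,180,195,228,232): print(r,im[r,188:204].astype(int))
o=np.array([160,140])
P=cast(i,np.array([[152,300],[149,419]])/5+o,.075); print('lead',P,((P-E0)@V),((P-E0)@U))
E=cast(i,np.array([[188,72],[162,476]])/5+o,.07); print('end',E,(E-E0)@V)
print('hole',(cast(i,np.array([[192,361]])/5+o,.075)-E0)@V)
E
```

```text
205 [102 104 102 100 101 103  97  98  98  97  98  98  97  98  98 124 129 129
 129 129 129 129  60  20]
212 [101 100 100 101 101 101  96  97  97  96  96  51  32  31  31  32  32  31
  88  96  96  54  25  22]
219 [100  99 100 101 100  97  97  97  98  98  98  98  97  97  98  98  97  98
  98  97  98  67  30  20]
165 [105 105 105 104 104 103 102 104  65  43  40  40  41  40  40  41]
180 [106 105 103 105 106 108 108  66  44  40  39  40  41  41  40  40]
195 [102 104 105 101 100 100  64  42  41  38  39  40  40  40  40  39]
228 [101 102 101 101  61  34  30  30  31  30  30  31  30  31  31  32]
232 [102 101 101 103  51  30  30  30  38  39  39  39  40  40  40  40]
lead [[0.55912197 0.16383218]
 [0.4892536  0.16469846]] [0.01362025 0.01162106] [-0.01514697 -0.08498099]
end [[0.69571899 0.14488769]
 [0.4558051  0.15739376]] [0.00029518 0.00295228]
hole [-0.01170783]
```

The overhang is about 12 mm; kinematics gives about 15 mm. I push 35 mm more.

Request:
drive_tool --steps '[[[3, 0, 0], 0], [[3, 0, 0], 0], [[4, 0, 0], 0], [[4, 0, 0], 0], [[4, 0, 0], 0], [[3, 0, 0], 0], [[3, 0, 0], 0], [[3, 0, 0], 0]]'

```text
time: 11.57
tool_pos: [0.5127, 0.043, 0.0708]
tcp_rot: [2.268, 2.174, -0.0]
wrist_force: [-0.6, -1.8, 0.4]
width: 0.399
```

Request:
drive_tool --steps '[[[3, 0, 0], 0], [[2, 0, 0], 0], [[2, 0, 0], 0], [[1, 0, 0], 0], [[0, 0, 0], 0]]'

```text
time: 11.98
tool_pos: [0.513, 0.0509, 0.0708]
tcp_rot: [-2.268, -2.174, -0.0]
wrist_force: [-0.3, -0.4, 0.2]
width: 0.401
```

Request:
drive_tool --steps '[[[-5, 0, 0], 0], [[-10, 0, 0], 0], [[-10, 0, 0], 0], [[0, 0, -20], 0], [[0, 0, -30], 0], [[0, 0, -30], 0], [[0, 0, -30], 0], [[0, 0, 0], 0]]'

```text
time: 12.65
tool_pos: [0.5164, 0.0245, 0.1879]
tcp_rot: [2.263, 2.167, 0.013]
wrist_force: [1.0, -0.3, 1.0]
width: 0.399
```

Request:
drive_tool --steps '[[[-35, -10, 0], 0], [[-35, -10, 0], 0], [[-35, -10, 0], 0], [[-35, -15, 0], 0], [[-35, -15, 0], 0], [[-35, -15, 0], 0], [[-20, -10, 0], 0], [[0, 0, 0], 0]]'

```text
time: 13.32
tool_pos: [0.4148, -0.2044, 0.1804]
tcp_rot: [2.273, 2.168, -0.003]
wrist_force: [0.7, 0.4, -0.8]
width: 0.399
```

```bash
python3 - <<'E'
from h import *
from workcell import bot
tool(bot)
for n in ['scene','top']:cv2.imwrite(f'pics/{n}7.png',bot.read_camera(n)[:,:,::-1])
im=cv2.imread('pics/top7.png');cv2.imwrite('pics/crop7.png',cv2.resize(im[140:255,160:310],None,fx=5,fy=5,interpolation=cv2.INTER_CUBIC))
E
```

```text
t 13.3167 p [ 0.4148 -0.2044  0.1804] xyaw 87.29 z [-0.001 -0.001 -1.   ] F [ 0.7  0.4 -0.8] w 0.399
ledge x,y -0.1442 -0.3602
```

View pics/scene7.png

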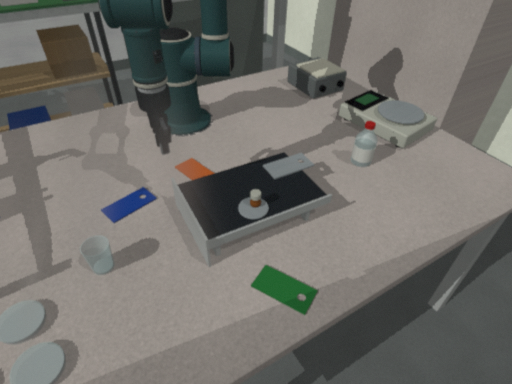

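View pics/crop7.png

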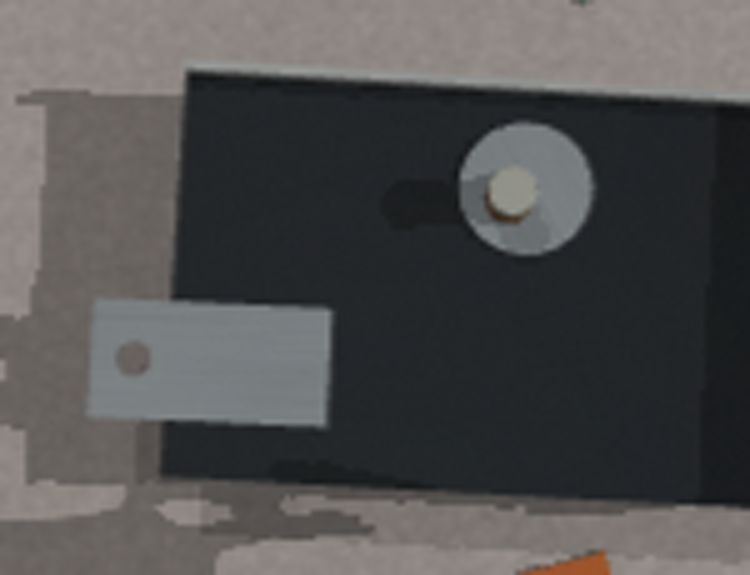

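The plate now overhangs with the bench visible through its hole at crop (133,357). It is parallel to the step, and the disc and jar are unmoved. I run a last measurement.

```bash
python3 - <<'E'
from h import *
from workcell import bot
i=bot.camera_info('top'); o=np.array([160,140])
P=cast(i,np.array([[94,299],[88,416],[332,309],[327,428]])/5+o,.075)
E=cast(i,np.array([[188,72],[162,476]])/5+o,.07)
e=E.mean(0)
print('lead y',(P[:2].mean(0)-e)@V,'rear y',(P[2:].mean(0)-e)@V,'mid x',(P.mean(0)-e)@U)
d=P[:2].mean(0)-P[2:].mean(0); print('deg',np.degrees(np.arctan2(d@U,d@V)))
a=cv2.imread('pics/top0.png').astype(int);b=cv2.imread('pics/top7.png').astype(int)
for n,(x0,x1,y0,y1) in dict(disc=(245,285,160,195),bottle=(80,128,185,220),beaker=(372,408,185,218)).items():
    print(n,abs(a-b)[y0:y1,x0:x1].max())
E
```

```text
lead y 0.04582924536025903 rear y -0.09415837166865024 mid x -0.0526062000542462
deg 0.17596486380518297
disc 8
bottle 8
beaker 8
```

```bash
python3 -c "
from workcell import bot
print(bot.finish_job())"
```

```text
the job is handed in; nothing more can be done
None
```

I pushed the grey plate out over the open end with two spread fingertips on its rear edge, and the push squared it from about 11° off. Then I backed the hand off, lifted it clear and handed the job in at about 13 s.

| Check, measured from the top camera after the hand was clear | Result | Limit |
|---|---|---|
| Leading edge beyond the open end | about 46 mm | 36 to 60 mm |
| Angle to the step | about 0.2° | below 10° |
| Plate centre across the step (x) | about -53 mm | -105 to 105 mm |
| Hole | clear, bench visible through it | fully clear |
| Disc, jar, bottle, beaker | pictures before and after differ only by noise | not displaced |

No check failed. Part-way through, the overhang from the camera (about 12 mm) and from the tool position (about 15 mm) differed by about 3 mm, which is well inside the margin. I judged flatness by eye only, from the camera views.

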